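# Pin the mitre guide's swing fence by feel

## Task

The swing fence of the small mitre guide is loose; lock it with its locking pin, the one with the tall round knob, which is parked in the wooden block. Stand the pin in the fence's bushing and, pressing only lightly, sweep the fence round with the pin so that its tip slides over the index ring, until you feel it drop into the single index hole hidden under the fence plate; then press it fully home, collar down on the bushing, and let go. Do not ram or wrench the pin, and leave the other pin and everything else on the bench where it is.

Things in the scene. Friction and masses are not known exactly. Their poses are not given: they have to be found in the camera images.
- guide: Mitre guide for cutting trim: grey base plate 240 x 300 mm, 30 mm high, screwed down (fixed). Origin on the fence's pivot axis at the bench top, z up; it spans x -125 to +115 mm, y -150 to +150 mm; the bushing is on the -x side. Slotted saw posts rise 62 mm above the base at x = 40 and 98, y = 125 mm.
- pivot (a point): Pivot axis at the face of the steel index ring, 30 mm above the bench. The ring is flush in the base and clamped; it is flat but for one index hole, 14 mm wide, 20 mm deep, 85 mm from the axis, on the bushing's path. The ring has been reset, so where along that path is not known, and the fence plate hides it: it comes under the bushing at a fence angle between -0.31 and +0.41 rad.
- fence_plate (a joint): Fence angle, rad, counter-clockwise from above positive; at angle a the bushing's centre is at (-85 cos a, -85 sin a) mm in the guide's frame. Stops at -0.52 and +0.52; starts between -0.50 and -0.42. Grey plate 125 x 170 x 8 mm just over the ring, with an upright bar 42 mm high on its +x edge. Turns with light friction (about 3 N at the bushing), stays where left.
- bush_mouth (a point): Centre of the open top of the fence's steel bushing, 30 mm above the index ring's face, 60 mm above the bench; moves with the fence. 39 mm outside, bore 13.6 mm, upright, open through the plate down to the ring. Two sprung balls in the bore, 9 mm below the mouth, grip the pin: pushing it down through them takes about 4 N, and it does not sink by its own weight.
- pin_grip (a point): Locking pin, point to grip on its axis, half-way up the knob, z up along the pin. Black fluted knob 26 mm wide, 36 mm high; under it a steel collar 22 mm wide, 4 mm thick, its underside 22 mm below this point. About 90 g. Parked upright with its shank in the wooden block, collar on the block's top (52 mm above the bench).
- pin_tip (a point): Tip of the locking pin, 68 mm below the grip point. Steel shank 12 mm thick, 46 mm long below the collar, nose tapered over 3 mm to 7 mm wide. Fully home, the collar lies on the bushing and the tip is 16 mm below the index ring's face.
- tool_block: Wooden block 66 x 150 mm, 52 mm high, fixed to the bench, origin under its centre. Three 13.6 mm parking holes, 50 mm deep, at y = -48, 0 and +48 mm of its frame; the locking pin stands in one of the outer ones, a short pin in the other.
- short_pin: Short steel pin with a flat 22 mm head 8 mm high, parked in the other outer hole of the block; not wanted. Origin under its head, on the top of the block.
- stick_cup: Clear plastic cup of stirring sticks, 92 mm wide, 154 mm high, standing loose; origin under its centre. Leave it.
- oak_block: Loose hardwood offcut 36 x 160 x 66 mm; origin under its centre. Leave it.
- scraper: Loose flat half-moon scraper, 55 x 140 x 4 mm; origin under its centre. Leave it.
- marker: Loose marker pen 135 mm long, 17 mm thick; origin under its centre. Leave it.
- sand_block: Loose grey sanding block 62 x 120 x 48 mm; origin under its centre. Leave it.

How it is judged:
By the outcome, as a careful person would: the job done as asked, in the order asked, and still so for the second after the job is handed in, with the robot touching nothing.
It also fails if it takes over 67 s, if anything falls off the work surface, if the arm or the gripper's body presses on something with over 40 N, if the wrist force passes 120 N, or if a joint passes its speed limit or range.

## Robot

A 6-joint arm with a two-finger parallel gripper is mounted at the origin on the work surface; the furniture and walls round the work are solid. World frame = base frame: x ahead of the robot, y to its left, z up, the work surface at z = 0. Lengths are in mm, angles in rad, forces in N, time in s.
With the tool pointing down it reaches from about 275 to 750 mm from the base axis. Payload 10.2 kg.
Tool frame: the origin (TCP) lies midway between the tips of the shut fingers; the grasp point (between the pads) lies 19 mm behind it; z points along the fingers, y is the direction in which the jaws open and shut (so a half turn about z gives the same grasp; the last joint's range is limited). The gripper opens to 85 mm and grips with 20 to 120 N. Pads are 22 mm wide; open, the fingers measure 114 mm over their backs; the gripper's body (76 mm by 85 mm) begins 54 mm behind the grasp point. The pads swing forward as they close: fully open they stand 13 mm farther back than shut.
Start: joints at [1.029, 0.313, 1.498, -0, 1.331, -0.223], TCP at [164.562, 498.548, 231.294] pointing down, gripper open.
Joint ranges: [-2.94, 2.94], [-0.97, 2.17], [0.19, 2.56], [-1.23, 4.37], [0.02, 3.11], [-2.88, 2.88]. Speed limits (rad/s): [2.39, 2.39, 3.01, 3.14, 3.14, 3.14].

## Interface

Orientations are given as a unit quaternion [w, x, y, z].
In Python, from rig import sense, capture, finish_job, search_frame, trace gives the robot as it stands.
- The arm moves only by the tool arm_command, never from a script. Its argument "steps" is one flat list of numbers, 5 for each row, row after row: the shift along the world's x, y, z in units of 50 mm (1.0 is 50 mm), then the turn about the world's z in units of 5 degrees (1.0 is 5 degrees), then the opening in per cent of the stroke, from 0 (shut) to 100 (fully open). In form: [dx, dy, dz, twist, fingers, dx, dy, dz, twist, fingers, ...]. A call has 1 to 5 rows; each row shifts and turns the commanded pose from where the row before left it; what a row does not reach is not made up. A row lasts 1/8 s, in which the tool goes at most 62.5 mm and 10.7 degrees, less where a joint would pass 70% of its speed; a pose out of reach is approached as far as the arm can. A call is refused whole if a number of a shift passes 1 or a number of a turn 1, either way. A call with a gripper value outside its range is refused whole. The fingers move at their own pace and stop on an object; "grip_force" is the grip in N (left out, the last holds). Time passes only in rows, so rows that do not move let the fingers close. It gives the time, the measured TCP pose, the force and the opening at its end, in the units of the state.
- sense(): the state, without advancing time (a new reading comes with each control period).
- capture(name): name is "scene" or "top"; returns a dict with "frame" (384x512x3 uint8, blue, green, red), "fov_y" (degrees; the focal length in pixels is half the picture's height over the tangent of half this angle, whatever the lens; pixels are square), "cx", "cy" (the principal point, pixels), "extrinsics" (4x4, takes a point from world to camera coordinates). Camera axes: x right, y down, z forward; pixel columns grow to the right and rows downward; lengths in mm; the calibration is good to about 2 mm. A picture is of the moment at which its call begins. There is no depth.
- finish_job(): hands the job in, once; it reports no verdict.
Trained networks look in a picture, given as the dict that the camera call returned (one of the last four; its "shot" number tells which), for a name from the list of things; names that differ only in an ending like _2 or _b are one class to them, and where a whole thing is asked for, a point or a joint stands for the part that bears it (a point fixed in the world has none). Each returns a list of dicts, best first, with "score" (0 to 1); they miss things now and then, are a little off and sometimes report something else, mostly with a low value. They report only what shows in the picture. A call takes as long as a camera call.
- search_frame(picture, target): "point" ([x, y, z] in mm, in world coordinates, good to about 4 mm: the middle of the surface that is visible of it).
- trace(picture, target): "mask" (384x512 bool, what is visible of it).
The state is a dict: "time_s": time; "joints": joint angles; "dq": joint speeds; "tau": joint torques, N m; "eef_pos": TCP position; "ee_rot": TCP orientation; "force": force on the tool from outside, world axes, zero at the start; "wrist_torque": the same for the moment, N m; "grip_width": opening from 0.0 (shut) to 1.0 (fully open).
Only numpy, scipy, OpenCV 4.12 (cv2) and the standard library are available. Lean on these libraries where they do the work, as an engineer would, in place of code of your own. Each camera call takes 0.05 s, during which the arm holds its last target. There are 200 camera calls.

## Working session

There is one attempt and no reset: what is moved stays moved. The work goes in short steps, Python scripts to look and compute and a tool call to move; the robot and the scene stay as the last step left them, time stands still between calls to the robot, and variables do not carry over. Pictures are saved under pics/ and viewed, on a budget of 10 in all, crops included, one or two more only if the job needs it, and the job is handed in when it is done.

Besides the shell and the picture viewer there is one more tool, called after ">>>" as a command line: name --argument value ..., lists and objects as JSON in quotes. arm_command: Moves the arm, as the interface text tells. Its arguments: {"type":"object","properties":{"steps":{"type":"array"},"grip_force":{"type":"number"}},"required":["steps"]}

```bash
mkdir -p pics; python3 - <<'E'
from rig import *
import cv2,numpy as np
s=sense();print({k:np.round(v,3).tolist() for k,v in s.items()})
for n in("scene","top"):
    c=capture(n);cv2.imwrite(f"pics/{n}1.png",c["frame"]);print(n,c["fov_y"],c["cx"],c["cy"],np.round(c["extrinsics"],3).tolist())
    for t in("guide","bush_mouth","pin_grip","tool_block","short_pin","stick_cup","oak_block","fence_plate","sand_block"):
        for r in search_frame(c,t)[:2]: print(t,np.round(r["point"]),round(r["score"],2))
E
```

```text
{'time_s': 0.0, 'joints': [1.029, 0.313, 1.498, 0.0, 1.331, -0.223], 'dq': [-0.002, 0.001, 0.002, -0.001, 0.002, 0.0], 'tau': [-0.0, -41.226, -25.975, -0.0, 0.004, -0.0], 'eef_pos': [164.415, 498.309, 230.743], 'ee_rot': [-0.0, 0.159, 0.987, -0.001], 'force': [0.584, 0.223, 0.4], 'wrist_torque': [-0.011, 0.026, 0.003], 'grip_width': 0.998}
scene 43.11230359347265 254.23281028603347 191.99285722976074 [[0.862, -0.506, -0.009, -389.568], [-0.327, -0.544, -0.773, 186.785], [0.386, 0.669, -0.635, 1501.777], [0.0, 0.0, 0.0, 1.0]]
guide [ 455. -347.   30.] 0.95
bush_mouth [ 466. -303.   43.] 0.8
pin_grip [445. 169.  81.] 0.54
tool_block [419. 198.  49.] 0.71
stick_cup [ 590. -507.   96.] 0.65
oak_block [282. 235.  51.] 0.83
oak_block [ 338. -135.    7.] 0.39
fence_plate [ 464. -301.   43.] 0.76
sand_block [ 589. -510.   95.] 0.66
sand_block [539. 399.  50.] 0.61
top 53.31577291077375 259.9547671247359 188.99747571870734 [[0.011, -1.0, 0.002, -47.64], [-0.997, -0.011, -0.077, 454.848], [0.077, -0.001, -0.997, 1603.279], [0.0, 0.0, 0.0, 1.0]]
guide [ 480. -311.   33.] 0.63
bush_mouth [ 473. -293.   36.] 0.88
tool_block [429. 223.  54.] 0.72
stick_cup [ 599. -497.   95.] 0.7
stick_cup [ 482. -313.   34.] 0.33
oak_block [284. 250.  67.] 0.59
fence_plate [ 476. -293.   42.] 0.91
fence_plate [547. 428.  49.] 0.72
sand_block [547. 428.  46.] 0.88
```

```bash
python3 - <<'E'
import cv2
for n in("scene","top"):
    a=cv2.imread(f"pics/{n}1.png");cv2.imwrite(f"pics/{n}1b.png",cv2.resize(a,(800,600),interpolation=cv2.INTER_CUBIC))
E
```

```text
(no output)
```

View pics/scene1b.png

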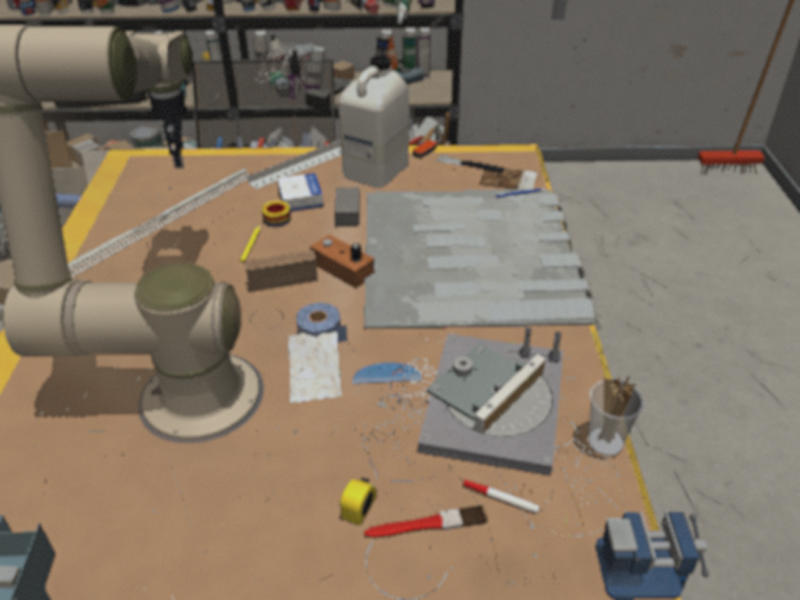

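View pics/top1b.png

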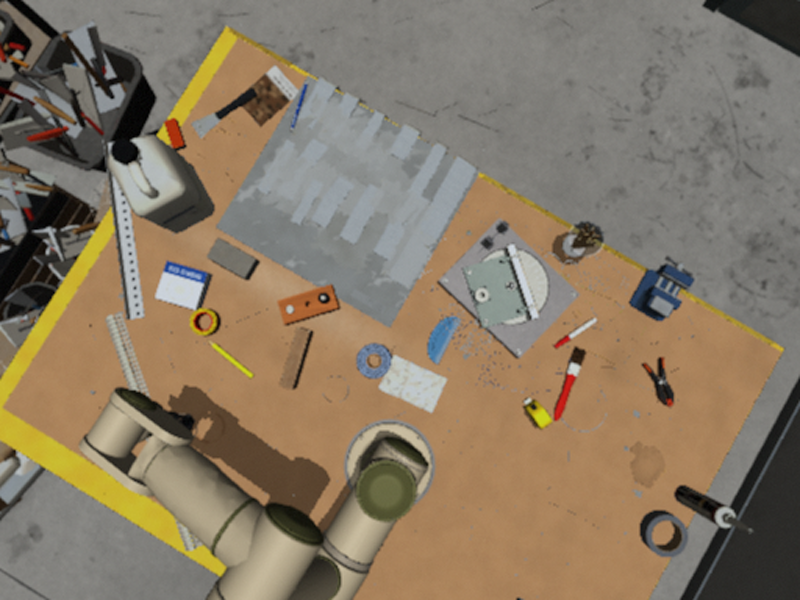

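The scene view shows the black knob at about (355,250), on the +x/-y end of the block. The short pin is at (327,243) and the bushing at (463,364). The top view has the knob at (323,297), the bushing at (482,295) and the saw posts at (495,235). I'll zoom in next.

```bash
cat > h.py <<'E'
import numpy as np,cv2
def ray(c,u,v):
    f=192/np.tan(np.radians(c["fov_y"])/2);E=np.array(c["extrinsics"]);R,t=E[:3,:3],E[:3,3]
    return -R.T@t, R.T@np.array([(u-c["cx"])/f,(v-c["cy"])/f,1])
def at_z(c,u,v,z):
    o,d=ray(c,u,v);return o+d*(z-o[2])/d[2]
def proj(c,p):
    f=192/np.tan(np.radians(c["fov_y"])/2);E=np.array(c["extrinsics"]);q=E[:3,:3]@np.array(p)+E[:3,3]
    return np.array([c["cx"]+f*q[0]/q[2],c["cy"]+f*q[1]/q[2]])
E
python3 - <<'E'
from rig import *
from h import *
import pickle
C={n:capture(n) for n in("scene","top")}
pickle.dump(C,open("c.pkl","wb"))
for n,c in C.items():
    for t,z in(("pin_grip",74),("tool_block",52),("short_pin",56),("guide",30),("bush_mouth",60)):
        for r in trace(c,t)[:2]:
            m=r["mask"].astype(np.uint8);ys,xs=np.nonzero(m)
            b=cv2.minAreaRect(np.c_[xs,ys].astype(np.float32))
            print(n,t,round(r["score"],2),m.sum(),np.round([xs.mean(),ys.mean()],1),np.round(b[1],1),np.round(b[2]),[np.round(at_z(c,*p,z)[:2]).tolist() for p in cv2.boxPoints(b)])
s,t=C["scene"]["frame"],C["top"]["frame"]
def crop(a,x,y,w=50,h=37): return cv2.resize(a[y:y+h,x:x+w],(400,296),interpolation=cv2.INTER_CUBIC)
cv2.imwrite("pics/z.png",np.vstack([np.hstack([crop(s,194,145),crop(s,270,213)]),np.hstack([crop(t,175,175),crop(t,285,170)])]))
E
```

```text
scene pin_grip 0.45 79 [227.7 161.1] [12.  7.] 90.0 [[451.0, 215.0], [473.0, 202.0], [438.0, 137.0], [417.0, 150.0]]
scene tool_block 0.65 753 [219.2 166.8] [42.7 22.5] 30.0 [[345.0, 239.0], [435.0, 332.0], [489.0, 140.0], [401.0, 62.0]]
scene guide 0.49 2224 [310.5 245.1] [46.  66.5] 45.0 [[378.0, -236.0], [630.0, -131.0], [624.0, -310.0], [389.0, -390.0]]
scene guide 0.21 946 [180.  172.4] [21.6 46.2] 80.0 [[228.0, 339.0], [395.0, 300.0], [350.0, 174.0], [193.0, 214.0]]
scene bush_mouth 0.72 2217 [310.3 245.3] [46.  67.2] 45.0 [[360.0, -261.0], [607.0, -159.0], [601.0, -332.0], [371.0, -411.0]]
scene bush_mouth 0.22 885 [179.7 172.5] [20.2 45.2] 81.0 [[218.0, 297.0], [375.0, 255.0], [334.0, 141.0], [185.0, 183.0]]
top tool_block 0.61 513 [197.  194.1] [16.5 36.5] 73.0 [[439.0, 300.0], [484.0, 156.0], [419.0, 135.0], [374.0, 279.0]]
top short_pin 0.45 97 [367.3 212.2] [ 3.3 30.2] 56.0 [[332.0, -430.0], [402.0, -534.0], [391.0, -542.0], [321.0, -437.0]]
top short_pin 0.36 4180 [324.8 183.1] [72.8 60.1] 45.0 [[497.0, -115.0], [678.0, -291.0], [464.0, -504.0], [287.0, -328.0]]
top guide 0.75 4048 [324.8 183.5] [71.4 58. ] 45.0 [[498.0, -122.0], [675.0, -295.0], [462.0, -508.0], [288.0, -335.0]]
top bush_mouth 0.61 1551 [319.5 184.2] [49.6 36.7] 72.0 [[548.0, -182.0], [598.0, -326.0], [403.0, -390.0], [353.0, -247.0]]
```

View pics/z.png

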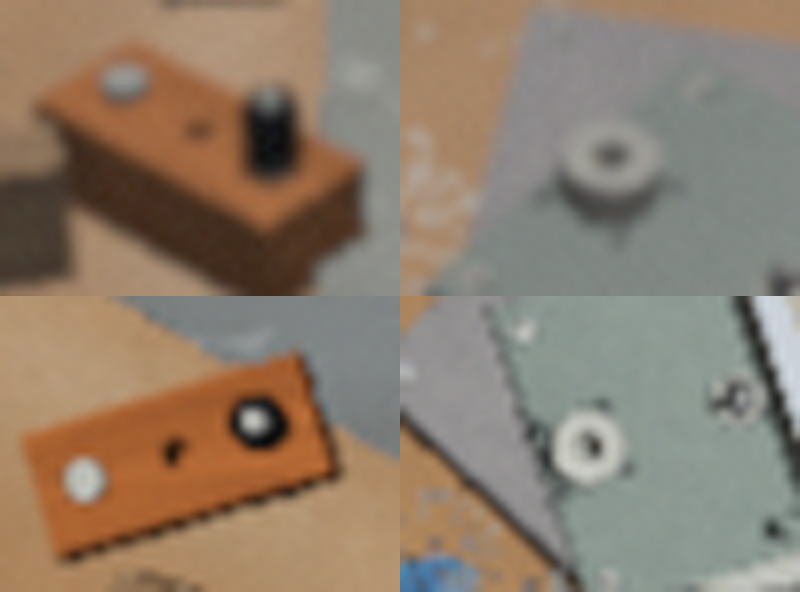

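The knob top is at top-view pixel (206.9,190.1) and the bushing at (308.2,188.6). In the scene view they are at (227.3,157.1) and (295.9,231.7). Guide yaw is about -45°.

```bash
python3 - <<'E'
from h import *
import pickle
C=pickle.load(open("c.pkl","rb"));s,t=C["scene"],C["top"]
def tri(a,b):
    A=[];B=[]
    for c,p in((s,a),(t,b)):
        o,d=ray(c,*p);d/=np.linalg.norm(d);P=np.eye(3)-np.outer(d,d);A.append(P);B.append(P@o)
    return np.linalg.lstsq(np.vstack(A),np.hstack(B),rcond=None)[0]
print("knob",at_z(t,206.9,190.1,92),at_z(s,227.3,157.1,92),tri((227.3,157.1),(206.9,190.1)))
print("bush",at_z(t,308.2,188.6,60),at_z(s,295.9,231.7,60),tri((295.9,231.7),(308.2,188.6)))
print("hole mid",at_z(t,175+174/8-.4,175+154/8-.4,52),"short",at_z(t,175+84/8-.4,175+184/8-.4,60))
b=at_z(t,308.2,188.6,60)[:2];
# base plate corners in raw image: fit grey base by top mask from network
pc=np.array([[498,-122],[675,-295],[462,-508],[287,-328]]).mean(0);print(pc)
for nm,p in(("centre",(480.5,-314.5)),):
    print(np.hypot(*(b-p)),b-p)
f=t["frame"];x0,y0=275,135
cr=cv2.resize(f[y0:y0+100,x0:x0+105],(798,760),interpolation=cv2.INTER_CUBIC)[:600]
cv2.imwrite("pics/g.png",cr)
E
```

```text
knob [442.71462195 171.86496006  92.        ] [443.7684004  174.14964277  92.        ] [442.54507475 171.60145976  93.99368962]
bush [ 455.96279642 -241.64331234   60.        ] [ 458.51704229 -240.20942896   60.        ] [ 456.44738051 -241.74416177   62.18647454]
hole mid [429.56329453 220.73947943  52.        ] short [413.06917455 265.35974971  60.        ]
[ 480.5  -313.25]
76.87763846627743 [-24.53720358  72.85668766]
```

View pics/g.png

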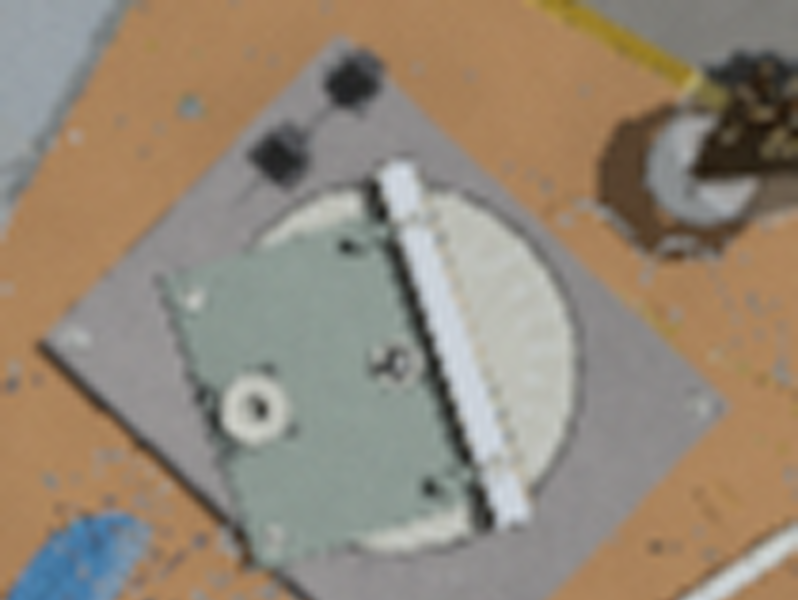

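>>> arm_command --steps '[0.7,-0.81,-0.1,0,70,0.7,-0.81,-0.1,0,70,0.7,-0.81,-0.1,0,70,0.7,-0.81,-0.1,0,70,0.7,-0.81,-0.1,0,70]' --grip_force 60

```text
time_s: 2.22
eef_pos: [340.5, 294.7, 206.3]
ee_rot: [0.0, 0.159, 0.987, 0.0]
force: [-0.4, 1.0, 0.4]
grip_width: 0.697
```

```bash
python3 - <<'E'
from h import *
import pickle
t=pickle.load(open("c.pkl","rb"))["top"]
g=lambda u,v,z:at_z(t,275+u/7.6-.4,135+v/7.6-.4,z)[:2]
T,L,R=g(340,38,30),g(45,345,30),g(724,405,30)
print(T,L,R,np.hypot(*(T-L)),np.hypot(*(T-R)),"angle TL",np.degrees(np.arctan2(*(T-L)[::-1])),np.degrees(np.arctan2(*(R-T)[::-1])))
c=(L+R)/2;print("c",c,"pivot screw",g(395,365,40),"bush",g(255,410,60))
E
```

```text
[ 667.75579722 -292.50870895] [ 493.41668166 -128.76581215] [ 464.28198166 -505.03591519] 239.17747274986834 294.22679519826715 angle TL -43.204814478479676 -133.75327420107322
c [ 478.84933166 -316.90086367] pivot screw [ 483.51077533 -321.08632185] bush [ 456.17854909 -241.44742393]
```

>>> arm_command --steps '[0.51,-0.61,-0.36,0,70,0.51,-0.61,-0.36,0,70,0.51,-0.61,-0.36,0,70,0.52,-0.61,-0.36,0,70,0,0,0,0,70]'

```text
time_s: 2.85
eef_pos: [442.7, 172.4, 133.2]
ee_rot: [-0.001, 0.16, 0.987, -0.0]
force: [-0.9, 0.3, -0.2]
grip_width: 0.702
```

```bash
python3 - <<'E'
from rig import *
from h import *
print(sense()["eef_pos"])
o=[]
for n,(x,y) in(("scene",(185,110)),("top",(170,160))):
    c=capture(n);p=proj(c,sense()["eef_pos"]);k=proj(c,[443,172.5,92]);print(n,p,k)
    o.append(cv2.resize(c["frame"][y:y+75,x:x+65],(400,461),interpolation=cv2.INTER_CUBIC))
cv2.imwrite("pics/a.png",np.hstack(o))
E
```

```text
[442.72619342 172.35507012 133.1714205 ]
scene [226.46870758 147.53728217] [227.32674892 157.39444612]
top [204.8404847  189.49119595] [206.74438907 190.02781754]
```

View pics/a.png

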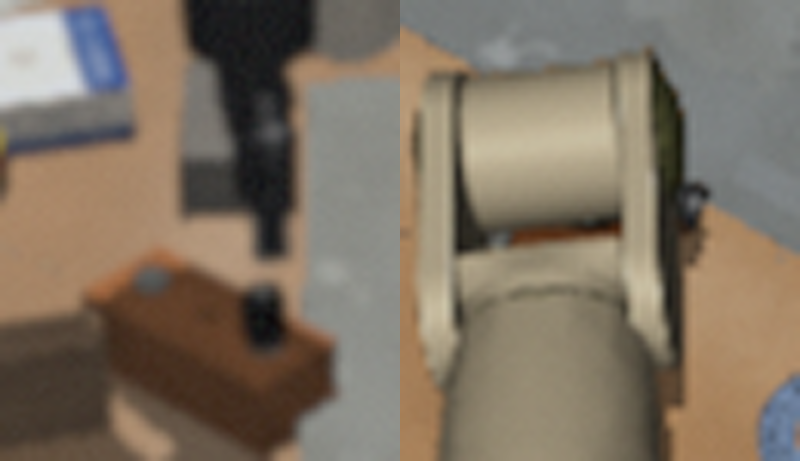

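>>> arm_command --steps '[0,0,-0.8,0,70,0,0,-0.7,0,70,0,0,0,0,25,0,0,0,0,20,0,0,0,0,10]'

```text
time_s: 3.58
eef_pos: [442.9, 174.6, 61.0]
ee_rot: [0.001, 0.159, 0.987, 0.001]
force: [-1.5, 2.4, 6.1]
grip_width: 0.287
```

>>> arm_command --steps '[0,0,0,0,10,0,0,0,0,10,0,0,0,0,10]'

```text
time_s: 3.95
eef_pos: [442.9, 174.6, 61.0]
ee_rot: [0.001, 0.159, 0.987, 0.001]
force: [-1.8, 2.9, 7.8]
grip_width: 0.286
```

>>> arm_command --steps '[0,0.04,0,0,10,0,0,0.2,0,10,0,0,0.5,0,10,0,0,0.8,0,10,0,0,0.5,0,10]'

```text
time_s: 4.58
eef_pos: [442.4, 176.2, 161.9]
ee_rot: [0.001, 0.159, 0.987, 0.0]
force: [0.5, -0.1, -0.5]
grip_width: 0.286
```

>>> arm_command --steps '[0,-0.8,0,0,10,0,-0.8,0,0,10,0,-0.8,0,0,10,0,-0.8,0,0,10,0,-0.8,0,0,10]'

```text
time_s: 5.2
eef_pos: [442.0, -25.2, 160.2]
ee_rot: [0.001, 0.159, 0.987, -0.0]
force: [0.5, -0.2, -0.5]
grip_width: 0.288
```

>>> arm_command --steps '[0.05,-0.8,0,0,10,0.05,-0.8,0,0,10,0.05,-0.8,0,0,10,0.05,-0.5,0,0,10,0,0,0,0,10]'

```text
time_s: 5.82
eef_pos: [452.0, -170.0, 159.9]
ee_rot: [0.0, 0.16, 0.987, -0.0]
force: [0.8, 0.6, -1.9]
grip_width: 0.291
```

>>> arm_command --steps '[0.03,-0.5,-0.2,0,10,0.03,-0.5,-0.2,0,10,0.03,-0.42,-0.2,0,10,0,0,0,0,10,0,0,0,0,10]'

```text
time_s: 6.45
eef_pos: [456.6, -239.3, 129.6]
ee_rot: [0.0, 0.159, 0.987, 0.0]
force: [1.3, 0.1, -0.1]
grip_width: 0.282
```

```bash
python3 - <<'E'
from rig import *
from h import *
e=sense()["eef_pos"];print(e)
c=capture("scene");x,y=265,175
for t in("pin_tip","bush_mouth","pin_grip"):
    for r in search_frame(c,t)[:1]: print(t,r["point"],r["score"])
for d in(0,-35,-55): print(d,(proj(c,e+np.array([0,0,d]))-[x,y]+.5)*8)
print("bush",(proj(c,[456.5,-241,60])-[x,y]+.5)*8, "seen",(np.array([295.9,231.7])-[x,y]+.5)*8)
cv2.imwrite("pics/b.png",cv2.resize(c["frame"][y:y+75,x:x+65],(520,600),interpolation=cv2.INTER_CUBIC))
E
```

```text
[ 456.63762327 -239.26718131  129.56977748]
pin_tip [454.6, -241.7, 112.1] 0.55
bush_mouth [465.4, -300.2, 41.4] 0.69
0 [254.10418525 322.10059879]
-35 [249.81797717 391.44366774]
-55 [247.42684707 430.12781377]
bush [247.97482471 460.74778314] seen [251.2 457.6]
```

View pics/b.png

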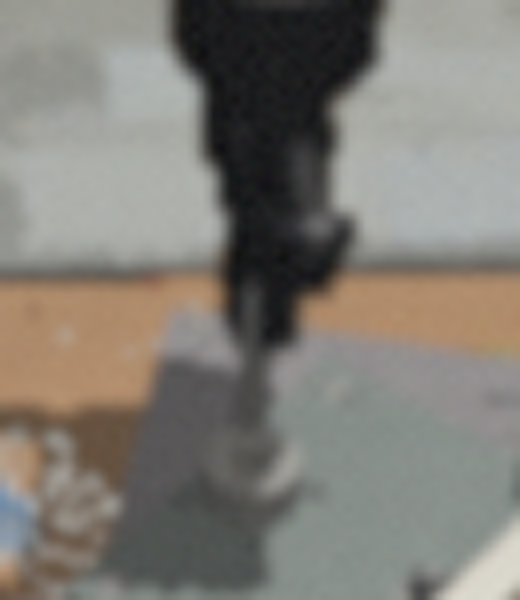

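Shank is at about (249,400) and the mouth at about (251,460), so they line up within 1 mm. I'll lower the pin.

>>> arm_command --steps '[0.01,0,-0.15,0,10,0,0,-0.07,0,10,0,0,-0.06,0,10,0,0,-0.05,0,10,0,0,0,0,10]'

```text
time_s: 7.28
eef_pos: [457.0, -239.9, 112.6]
ee_rot: [-0.0, 0.159, 0.987, 0.0]
force: [0.6, -0.9, -1.2]
grip_width: 0.291
```

>>> arm_command --steps '[0,0,-0.06,0,10,0,0,-0.06,0,10,0,0,0,0,10]'

```text
time_s: 7.65
eef_pos: [457.0, -239.9, 106.5]
ee_rot: [-0.0, 0.159, 0.987, 0.0]
force: [-0.0, 0.7, -1.0]
grip_width: 0.289
```

>>> arm_command --steps '[0,0,-0.08,0,10,0,0,-0.08,0,10,0,0,-0.08,0,10,0,0,0,0,10]'

```text
time_s: 8.15
eef_pos: [456.8, -239.7, 94.1]
ee_rot: [-0.001, 0.159, 0.987, 0.0]
force: [0.4, -1.1, -3.2]
grip_width: 0.286
```

>>> arm_command --steps '[0,0,-0.06,0,10,0,0,-0.06,0,10,0,0,-0.03,0,10,0,0,0,0,10]'

```text
time_s: 8.65
eef_pos: [456.9, -239.8, 86.9]
ee_rot: [-0.0, 0.159, 0.987, 0.0]
force: [1.2, 0.2, -3.1]
grip_width: 0.284
```

>>> arm_command --steps '[0,0,-0.04,0,10,0,0,-0.04,0,10,0,0,0,0,10]'

```text
time_s: 9.02
eef_pos: [457.6, -240.3, 84.7]
ee_rot: [0.001, 0.159, 0.987, -0.0]
force: [-1.1, 1.7, 12.7]
grip_width: 0.294
```

>>> arm_command --steps '[0,0,0.02,0,10,-0.033,-0.013,0,0,10,-0.033,-0.013,0,0,10,-0.033,-0.013,0,0,10,-0.033,-0.013,0,0,10]'

```text
time_s: 9.65
eef_pos: [451.6, -242.3, 84.9]
ee_rot: [0.002, 0.159, 0.987, 0.0]
force: [5.0, 4.3, 5.3]
grip_width: 0.291
```

>>> arm_command --steps '[-0.023,-0.011,0,0,10,-0.023,-0.011,0,0,10,-0.023,-0.011,0,0,10]'

```text
time_s: 10.02
eef_pos: [448.1, -243.9, 84.9]
ee_rot: [0.001, 0.159, 0.987, 0.0]
force: [5.1, 5.5, 5.1]
grip_width: 0.288
```

>>> arm_command --steps '[-0.018,-0.009,0,0,10,-0.018,-0.009,0,0,10,-0.018,-0.009,0,0,10]'

```text
time_s: 10.4
eef_pos: [445.4, -245.2, 84.9]
ee_rot: [0.001, 0.159, 0.987, 0.0]
force: [5.5, 4.8, 6.2]
grip_width: 0.287
```

>>> arm_command --steps '[-0.018,-0.01,0,0,10,-0.018,-0.01,0,0,10,-0.018,-0.01,0,0,10]'

```text
time_s: 10.78
eef_pos: [442.6, -246.6, 84.9]
ee_rot: [0.001, 0.159, 0.987, 0.0]
force: [4.9, 4.4, 6.3]
grip_width: 0.287
```

>>> arm_command --steps '[-0.017,-0.01,0,0,10,-0.017,-0.01,0,0,10,-0.017,-0.01,0,0,10]'

```text
time_s: 11.15
eef_pos: [440.1, -248.1, 84.8]
ee_rot: [0.001, 0.159, 0.987, 0.0]
force: [4.0, 4.9, 5.1]
grip_width: 0.289
```

>>> arm_command --steps '[-0.017,-0.011,0,0,10,-0.017,-0.011,0,0,10,-0.017,-0.011,0,0,10]'

```text
time_s: 11.52
eef_pos: [437.5, -249.8, 84.9]
ee_rot: [0.001, 0.159, 0.987, 0.0]
force: [5.2, 6.1, 5.8]
grip_width: 0.288
```

>>> arm_command --steps '[-0.017,-0.011,0,0,10,-0.017,-0.011,0,0,10,-0.017,-0.011,0,0,10]'

```text
time_s: 11.9
eef_pos: [435.0, -251.4, 84.9]
ee_rot: [0.001, 0.159, 0.987, 0.0]
force: [5.4, 4.5, 6.1]
grip_width: 0.285
```

>>> arm_command --steps '[-0.016,-0.012,0,0,10,-0.016,-0.012,0,0,10,-0.016,-0.012,0,0,10]'

```text
time_s: 12.28
eef_pos: [432.5, -253.2, 84.8]
ee_rot: [0.001, 0.159, 0.987, 0.0]
force: [4.8, 4.9, 6.3]
grip_width: 0.286
```

>>> arm_command --steps '[-0.016,-0.012,0,0,10,-0.016,-0.012,0,0,10,-0.016,-0.012,0,0,10]'

```text
time_s: 12.65
eef_pos: [430.1, -255.0, 84.8]
ee_rot: [0.001, 0.159, 0.987, 0.0]
force: [4.4, 5.3, 6.4]
grip_width: 0.285
```

>>> arm_command --steps '[-0.015,-0.013,0,0,10,-0.015,-0.013,0,0,10,-0.015,-0.013,0,0,10]'

```text
time_s: 13.02
eef_pos: [427.9, -257.0, 84.9]
ee_rot: [0.001, 0.159, 0.987, 0.0]
force: [4.9, 5.2, 6.9]
grip_width: 0.289
```

>>> arm_command --steps '[-0.015,-0.014,0,0,10,-0.015,-0.014,0,0,10,-0.015,-0.014,0,0,10]'

```text
time_s: 13.4
eef_pos: [425.6, -259.1, 84.9]
ee_rot: [0.001, 0.159, 0.987, 0.0]
force: [5.0, 4.9, 6.9]
grip_width: 0.291
```

>>> arm_command --steps '[-0.014,-0.014,0,0,10,-0.014,-0.014,0,0,10,-0.014,-0.014,0,0,10]'

```text
time_s: 13.78
eef_pos: [423.5, -261.1, 84.8]
ee_rot: [0.001, 0.159, 0.987, 0.0]
force: [4.6, 6.4, 6.6]
grip_width: 0.283
```

>>> arm_command --steps '[-0.014,-0.015,0,0,10,-0.014,-0.015,0,0,10,-0.014,-0.015,0,0,10]'

```text
time_s: 14.15
eef_pos: [421.4, -263.3, 84.8]
ee_rot: [0.001, 0.159, 0.987, 0.001]
force: [4.8, 5.7, 7.3]
grip_width: 0.285
```

>>> arm_command --steps '[-0.013,-0.015,0,0,10,-0.013,-0.015,0,0,10,-0.013,-0.015,0,0,10]'

```text
time_s: 14.52
eef_pos: [419.4, -265.6, 84.8]
ee_rot: [0.001, 0.159, 0.987, 0.001]
force: [4.2, 6.2, 6.9]
grip_width: 0.288
```

>>> arm_command --steps '[-0.013,-0.016,0,0,10,-0.013,-0.016,0,0,10,-0.013,-0.016,0,0,10]'

```text
time_s: 14.9
eef_pos: [417.4, -268.0, 84.8]
ee_rot: [0.001, 0.159, 0.987, 0.0]
force: [5.1, 5.8, 6.3]
grip_width: 0.285
```

>>> arm_command --steps '[-0.012,-0.016,0,0,10,-0.012,-0.016,0,0,10,-0.012,-0.016,0,0,10]'

```text
time_s: 15.28
eef_pos: [415.4, -270.6, 84.7]
ee_rot: [0.001, 0.159, 0.987, 0.0]
force: [4.0, 3.1, 4.8]
grip_width: 0.288
```

>>> arm_command --steps '[-0.011,-0.016,0,0,10,-0.011,-0.016,0,0,10,-0.011,-0.016,0,0,10]'

```text
time_s: 15.65
eef_pos: [413.1, -273.3, 84.2]
ee_rot: [0.0, 0.159, 0.987, 0.0]
force: [3.2, 0.9, 1.8]
grip_width: 0.287
```

>>> arm_command --steps '[-0.011,-0.017,0,0,10,-0.011,-0.017,0,0,10,-0.011,-0.017,0,0,10]'

```text
time_s: 16.02
eef_pos: [411.4, -275.9, 84.2]
ee_rot: [-0.0, 0.159, 0.987, 0.0]
force: [3.9, 2.0, 0.3]
grip_width: 0.285
```

Vertical force has fallen from 6.5 to 0.3 N and z dipped, so the pin has found the hole. I'll press gently to find out.

>>> arm_command --steps '[0,0,-0.03,0,10,0,0,0,0,10]'

```text
time_s: 16.27
eef_pos: [411.3, -275.9, 82.8]
ee_rot: [-0.0, 0.159, 0.987, -0.0]
force: [1.6, 1.1, 2.6]
grip_width: 0.286
```

>>> arm_command --steps '[0,0,-0.03,0,10,0,0,-0.02,0,10,0,0,0,0,10]'

```text
time_s: 16.65
eef_pos: [411.7, -275.3, 80.3]
ee_rot: [0.0, 0.159, 0.987, 0.001]
force: [5.1, 4.8, 2.0]
grip_width: 0.289
```

>>> arm_command --steps '[0.012,0.016,0,0,10,0,0,-0.05,0,10,0,0,-0.05,0,10,0,0,0,0,10]'

```text
time_s: 17.15
eef_pos: [411.9, -274.8, 74.8]
ee_rot: [-0.0, 0.159, 0.987, 0.0]
force: [4.9, 2.3, -2.6]
grip_width: 0.287
```

>>> arm_command --steps '[0.006,0,-0.04,0,10,0,0,-0.04,0,10,0,0,0,0,10]'

```text
time_s: 17.52
eef_pos: [412.1, -274.8, 70.8]
ee_rot: [-0.0, 0.159, 0.987, 0.0]
force: [3.3, 3.4, -0.4]
grip_width: 0.287
```

>>> arm_command --steps '[0,0,-0.03,0,10,0,0,-0.03,0,10,0,0,0,0,10]'

```text
time_s: 17.9
eef_pos: [412.4, -275.0, 68.9]
ee_rot: [0.0, 0.159, 0.987, -0.0]
force: [1.1, 6.0, 10.2]
grip_width: 0.287
```

>>> arm_command --steps '[0,0,-0.01,0,10,0,0,0,0,10,0,0,0,0,60,0,0,0,0,60,0,0,0,0,60]'

```text
time_s: 18.52
eef_pos: [412.1, -275.2, 67.6]
ee_rot: [-0.0, 0.159, 0.987, -0.0]
force: [0.3, -0.5, 0.2]
grip_width: 0.602
```

>>> arm_command --steps '[0,0,0.4,0,60,0,0,0.8,0,60,0,0,0.8,0,60,-0.5,0.8,0.5,0,60,-0.5,0.8,0.5,0,60]'

```text
time_s: 19.15
eef_pos: [361.5, -194.2, 218.4]
ee_rot: [-0.0, 0.159, 0.987, -0.0]
force: [-0.2, 0.4, 0.7]
grip_width: 0.596
```

>>> arm_command --steps '[-0.5,0.9,0,0,60,-0.5,0.9,0,0,60,0,0.9,0,0,60,0,0.9,0,0,60,0,0.5,0,0,60]'

```text
time_s: 19.77
eef_pos: [312.0, 11.4, 217.9]
ee_rot: [0.0, 0.158, 0.987, -0.0]
force: [0.9, 0.4, 0.8]
grip_width: 0.601
```

```bash
python3 - <<'E'
from rig import *
from h import *
print(sense()["eef_pos"])
c=capture("scene");t=capture("top")
print("expect collar",proj(c,[412.4,-275,60]),"knob top",proj(c,[412.4,-275,100]),proj(t,[412.4,-275,100]))
z=lambda f,x,y:cv2.resize(f[y:y+75,x:x+50],(400,600),interpolation=cv2.INTER_CUBIC)
for n,a in(("scene",c),("top",t)):
    for r in search_frame(a,"pin_grip")[:1]:print(n,r["point"],r["score"])
cv2.imwrite("pics/f.png",np.hstack([z(c["frame"],265,195),z(t["frame"],295,155)]))
E
```

```text
[311.96761317  11.40695132 217.85673266]
expect collar [289.61046596 244.32367501] knob top [290.12256215 234.63690249] [317.76175941 198.73019148]
scene [410.7, -278.4, 96.9] 0.54
top [482.8, -309.9, 36.3] 0.3
```

View pics/f.png

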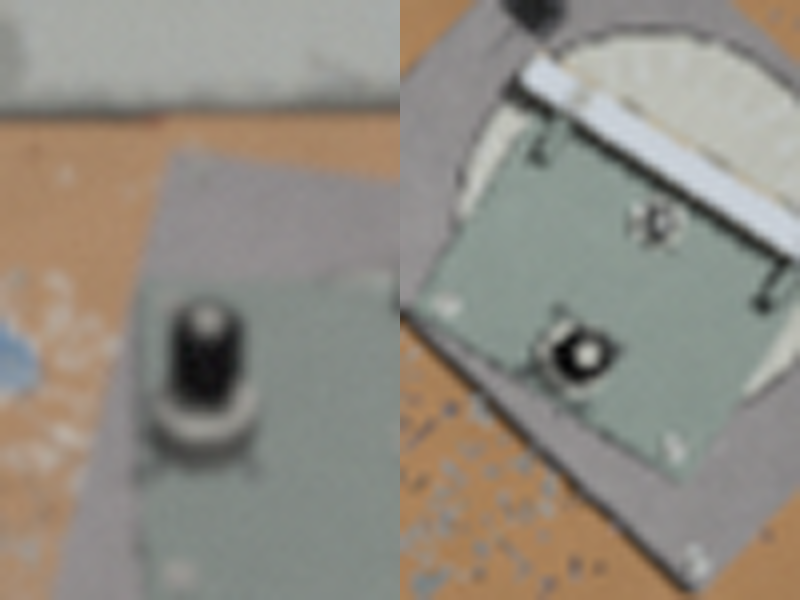

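The knob stands on the bushing, with its top at scene pixel (290.4,233.9); fully home predicts (290.1,234.6). The arm is clear, so I'm handing in.

```bash
python3 -c "
from rig import *
print(finish_job())"
```

```text
the job is handed in; nothing more can be done
None
```

The fence is locked: the pin is in the index hole and fully home on the bushing, and the job is handed in at about 20 s of the 67 s allowed.

- **Search:** I gripped the knob at 60 N, stood the pin in the bushing, and swept the fence round at about 5–7 N of downward force. First contact with the ring briefly reached 12.7 N, so I backed off before sweeping. At a fence angle of about +0.2 rad the downward force fell to near zero and the tip began to drop.
- **Pressing home:** The pin then went down until it met a firm stop at about 10 N. By then it had sunk 16 mm below the ring contact height, which is the depth given for fully home.
- **Final check:** After I let go and moved the arm clear, the scene picture put the knob top within about 1 pixel (roughly 2 mm) of where a fully home pin should show. The top picture shows the pin upright in the bushing.

**Disagreements and limits:**
- The two cameras differed by 2–3 mm, so I used the gripped position to correct for that.
- In the last top picture the network's best guess for the pin (score 0.3) was about 80 mm off, on the pivot. I ignored it because the picture itself shows the pin in the bushing.
- I did not re-measure the other objects afterwards. The arm's path stayed clear of them, and I saw no unexpected contact forces.

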